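# Unscrew the left-hand spindle nut

## Task

One of the two spindle nuts is engraved, with notches across its corners and a line across its top: that means a left-hand thread, so it unscrews clockwise. Unscrew that nut until it just comes off its thread, feeling for that point because a hard stop follows soon after, and letting it rise freely as it turns and never forcing, pressing, wrenching sideways or pulling on the thread; then lift it off and set it down upright, not dropped, in the grey tray. Leave the plain nut and the other things on the bench alone.

Things in the scene. Friction and masses are not known exactly. Their poses are not given: they have to be found in the camera images.
- marked_nut: plain steel closed hexagon cap nut, 46 mm across flats, 53 across corners, 40 tall, 0.12 to 0.2 kg, with notches across its six corners and a dark engraved line across its top (along its own x). Origin: centre of its underside, 47 to 51 mm above the bench at the start; z up. Flats face its own x axis and every 60 degrees from it. Grip it across two flats in its upper 25 mm
- marked_nut_top (a point): centre of the marked nut's top. Left-hand thread: turned clockwise from above (yaw decreases) the nut rises 2.9 mm per rad and comes off the thread after 0.7 to 2.1 rad (hidden inside, varies); 0.2 rad later it meets a stop, as it does the other way: stop and lift as soon as it is off. A spring pin inside pushes it up with 5 to 10 N: it turns with drag, stays put when let go half-way, and springs up 5 mm once off
- marked_spindle: fixed grey round spindle housing under the marked nut: foot 92 mm diameter, 10 high; body 76 mm diameter, 45 high. Origin: centre of its underside, on the bench; z up
- marked_spindle_neck (a point): top of the threaded steel neck on the housing's axis, 72 mm above the bench; the spring pin sticks out above it to 93 mm when the nut is off, so lift the nut's underside over 95 mm. The nut has about 1 mm side play. The thread is delicate: over 50 N of contact between nut and spindle (the spring alone makes 10 to 20 N) is forcing it; give way to the force felt
- plain_nut: the other nut, the same size and shape but with plain corners and a plain top (right-hand thread), on plain_spindle: leave alone
- plain_nut_corner (a point): a point on one corner of the plain nut, half-way up (20 mm above its underside)
- plain_spindle: the same fixed spindle housing under the plain nut; the two housings stand 125 to 230 mm apart
- tray: fixed open grey tray, 120 (x) by 130 (y) mm outside, 22 mm high, walls and floor 3 mm thick. Origin: centre of its underside on the bench
- loupe: small black loupe, 36 mm in diameter, 34 mm tall, bystander. Origin: centre of its underside
- screwdriver: yellow screwdriver, 132 mm long, lying, bystander
- caliper: steel caliper, 168 mm long, lying, bystander
- weight_200g: steel balance weight, 32 mm in diameter, 44 mm tall, bystander
- weight_100g: steel balance weight, 26 mm in diameter, 36 mm tall, bystander
Mind the look-alikes: they are no part of the job. What is shaped like the marked_nut but yellow is not meant.

How it is judged:
By the outcome, as a careful person would: the job done as asked, in the order asked, and still so for the second after the job is handed in, with the robot touching nothing.
It also fails if it takes over 72 s, if anything falls off the work surface, if the arm or the gripper's body presses on something with over 40 N, if the wrist force passes 120 N, or if a joint passes its speed limit or range.

## Robot

A 6-joint arm with a two-finger parallel gripper is mounted at the origin on a cart in front of the work surface, level with it; the furniture and walls round the work are solid. World frame = base frame: x ahead of the robot, y to its left, z up, the work surface at z = 0. Lengths are in mm, angles in rad, forces in N, time in s.
With the tool pointing down it reaches from about 275 to 1000 mm from the base axis. Payload 8.4 kg.
Tool frame: the origin (TCP) lies at the very end of the fingers, on their centre line; the grasp point (between the pads) lies 19 mm behind it (r.tcp_to_grasp is the distance from the TCP to the grasp point, in mm); z points along the fingers, y is the line along which they close (so a half turn about z gives the same grasp; the last joint's range is limited). The gripper opens to 85 mm and grips with 20 to 120 N. Pads are 22 mm wide; open, the fingers measure 114 mm over their backs; the gripper's body (76 mm by 85 mm) begins 54 mm behind the grasp point. The pads swing forward as they close: fully open they stand 13 mm farther back than shut.
Start: joints at [-0.002, 0.353, 1.633, -0, 1.155, -0.002], TCP at [625.002, -0, 231.281] pointing down, gripper open.
Joint ranges: [-2.63, 2.63], [-0.92, 2.1], [0.06, 2.66], [-1.3, 4.44], [0, 2.69], [-3.02, 3.02]. Speed limits (rad/s): [2.22, 2.22, 2.79, 3.14, 3.14, 3.14].

## Interface

Orientations are given as [roll, pitch, yaw] about the fixed x, y, z axes, in that order (R = Rz(yaw) Ry(pitch) Rx(roll)).
In Python, from rig import r gives the robot as it stands. The module is installed in compiled form; this text tells all that it offers.
- The arm moves only by the tool play_rows, never from a script. Its argument "rows" is a list of rows, each an object with "dp": the shift along the tool's x, y, z in units of 40 mm (1.0 is 40 mm), a list of three; "turn": the turn, a rotation vector about the tool's x, y, z in units of 6 degrees (1.0 is 6 degrees), a list of three; "fingers": the closure, from 0 (fully open) to 1 (shut). In form: [{"dp": [tx, ty, tz], "turn": [wx, wy, wz], "fingers": fingers}, ...]. A call has 1 to 5 rows; each row shifts and turns the commanded pose from where the row before left it, along the tool's axes as they then stand; what a row does not reach is not made up. A row lasts 1/12 s, in which the tool goes at most 41.7 mm and 7.16 degrees, less where a joint would pass 70% of its speed; a pose out of reach is approached as far as the arm can. A call is refused whole if a number of a shift passes 1 or a number of a turn 1, either way. A call with a gripper value outside its range is refused whole. The fingers move at their own pace and stop on an object; "force" is the grip in N (left out, the last holds). Time passes only in rows, so rows that do not move let the fingers close. It gives the time, the measured TCP pose, the force, the opening and the grip force at its end, in the units of the state.
- r.sense(): the state, without advancing time (a new reading comes with each control period).
- r.grab_frame(name): name is "scene" or "side" or "wrist"; returns a dict with "pixels" (420x560x3 uint8, red, green, blue), "fx", "fy", "cx", "cy" (pixels), "pose" (4x4, takes a point from camera to world coordinates). Camera axes: x right, y down, z forward; pixel columns grow to the right and rows downward; lengths in mm; the calibration is good to about 2 mm. A picture is of the moment at which its call begins. There is no depth.
- r.sign_off(): hands the job in; it is judged then, once.
The state is a dict: "clock": time; "qpos": joint angles; "qvel": joint speeds; "joint_efforts": joint torques, N m; "eef_pos": TCP position; "tcp_rot": TCP orientation; "contact_force": force on the tool from outside, world axes, zero at the start; "wrist_torque": the same for the moment, N m; "opening": opening from 0.0 (shut) to 1.0 (fully open); "grasp_force": force on a finger pad.
Only numpy, scipy, OpenCV 4.12 (cv2) and the standard library are available. Lean on these libraries where they do the work, as an engineer would, in place of code of your own. Each camera call takes 0.05 s, during which the arm holds its last target. There are 200 camera calls.

## Working session

There is one attempt and no reset: what is moved stays moved. The work goes in short steps, Python scripts to look and compute and a tool call to move; the robot and the scene stay as the last step left them, time stands still between calls to the robot, and variables do not carry over. Pictures are saved under pics/ and viewed, at most 10 in all, crops included, and the job is handed in when it is done.

Besides the shell and the picture viewer there is one more tool, called after "Emit:" as name(argument=value, ...), one argument or row to a line, values as JSON. play_rows: Moves the arm, as the interface text tells. Its arguments: {"type":"object","properties":{"rows":{"type":"array"},"force":{"type":"number"}},"required":["rows"]}

```bash
mkdir -p pics; cat > h.py <<'E'
import numpy as np, cv2
from rig import r
def grab(n,name=None):
    f=r.grab_frame(n)
    if name: cv2.imwrite('pics/'+name,cv2.cvtColor(f['pixels'],cv2.COLOR_RGB2BGR))
    return f
def ray(f,u,v):
    P=np.array(f['pose']);d=P[:3,:3]@np.array([(u-f['cx'])/f['fx'],(v-f['cy'])/f['fy'],1]);return P[:3,3],d
def onz(f,u,v,z):
    o,d=ray(f,u,v);return o+d*(z-o[2])/d[2]
def proj(f,p):
    P=np.array(f['pose']);c=P[:3,:3].T@(np.array(p)-P[:3,3]);return f['fx']*c[0]/c[2]+f['cx'],f['fy']*c[1]/c[2]+f['cy']
E
python3 - <<'E'
from h import *
a=grab('scene','s.png');b=grab('side','d.png');c=grab('wrist','w.png')
for f in(a,b,c):print(np.round(f['pose'],2).tolist(),f['fx'])
print(r.sense())
E
```

```text
[[0.83, -0.3, 0.47, 97.91], [-0.56, -0.45, 0.7, -742.75], [0.0, -0.84, -0.54, 660.72], [0.0, 0.0, 0.0, 1.0]] 470.6924925569658
[[0.9, -0.24, 0.36, 179.71], [-0.43, -0.49, 0.76, -800.94], [-0.0, -0.84, -0.54, 672.07], [0.0, 0.0, 0.0, 1.0]] 416.14174023591363
[[1.0, 0.0, -0.0, 624.69], [0.0, -0.96, -0.27, 69.61], [-0.0, 0.27, -0.96, 372.99], [0.0, 0.0, 0.0, 1.0]] 327.975409201538
{'clock': 0.15, 'qpos': array([-2.37298624e-03,  3.53506935e-01,  1.63399574e+00,  1.92677203e-05,
        1.15521585e+00, -2.39508188e-03]), 'qvel': array([-6.42975966e-04, -1.95347530e-03, -3.62717594e-03,  1.93367038e-03,
        6.54984550e-04,  2.31175172e-05]), 'joint_efforts': array([-7.39769093e-04, -6.05638933e+01, -3.42338884e+01, -2.29960733e-05,
        6.16452831e-03, -4.00942213e-05]), 'eef_pos': array([6.24609870e+02, 2.38518409e-02, 2.30709099e+02]), 'tcp_rot': array([-3.14046683e+00, -2.03154215e-05,  1.57081062e+00]), 'contact_force': array([-0.46442494, -0.69137228, -0.02738586]), 'wrist_torque': array([-0.03836154, -0.04614201, -0.0225859 ]), 'grasp_force': 0.0, 'opening': 0.9976326231006075}
```

View pics/s.png

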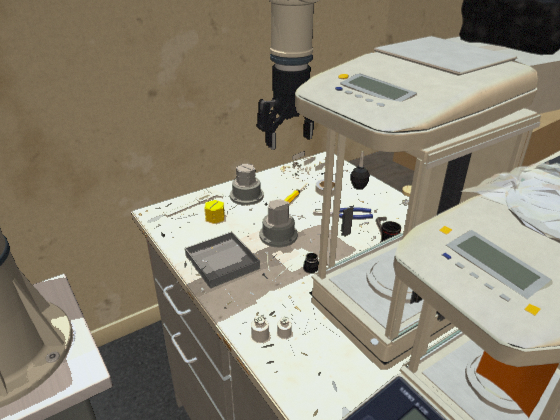

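View pics/w.png

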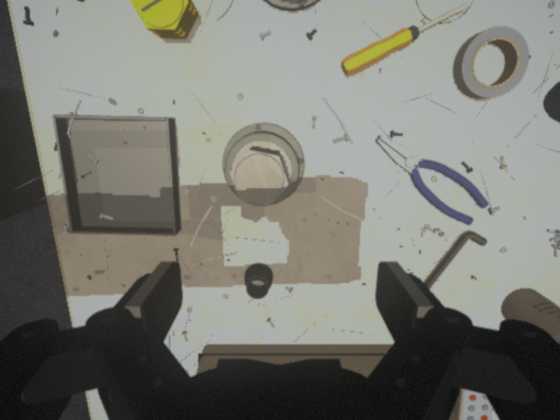

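The scene picture shows hexagon caps at (245,173) and (278,210), plus a yellow nut at (214,211), which is the decoy. The tray is at (222,258) and the loupe at (312,262). The wrist picture shows the nearer spindle at (262,163) with a dark line on top. I'll check both nuts in a close crop.

```bash
python3 - <<'E'
import cv2,numpy as np
s=cv2.imread('pics/s.png');w=cv2.imread('pics/w.png')
a=cv2.resize(s[150:250,215:310],(400,420),interpolation=2)
b=cv2.resize(w[110:220,210:315],(400,420),interpolation=2)
cv2.imwrite('pics/c1.png',np.hstack([a,b]))
E
```

```text
(no output)
```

View pics/c1.png

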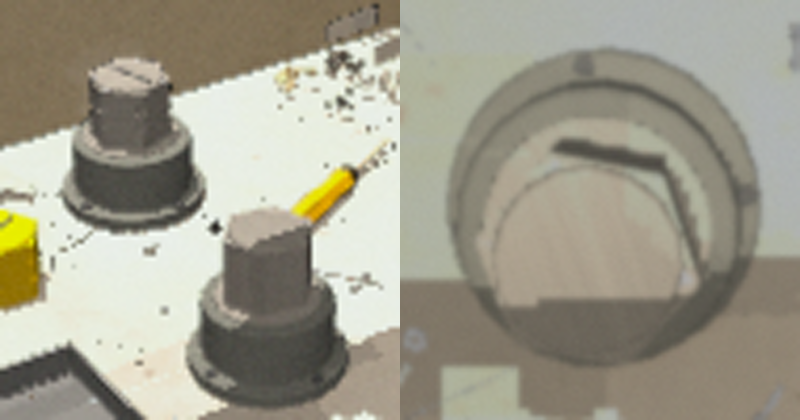

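The crop shows the far nut with its line across the top, at scene (246,168). The near nut at (279,205) is plain, and the yellow one at (214,211) is the decoy. I choose the far nut.

```bash
python3 - <<'E'
from h import *
f=grab('scene');print(onz(f,246,168,89),onz(f,279,205,89),onz(f,312,258,34),onz(f,214,205,40))
w=grab('wrist');
for p in [(262,163)]:print(onz(w,*p,30))
for p in [(57,117),(180,117),(180,234),(68,234)]:print(onz(w,*p,22))
print(onz(w,165,15,35), onz(w,380,50,10),onz(w,415,32,10),onz(w,470,5,10))
E
```

```text
[634.85879095 206.05815456  89.        ] [605.72210733   8.97299869  89.        ] [ 595.27304603 -132.4480602    34.        ] [515.44187365 162.1873288   40.        ]
[607.12023942  21.28461424  30.        ]
[395.80387807  67.57751459  22.        ]
[522.76643994  67.59718752  22.        ]
[512.18858558 -60.76164044  22.        ]
[384.52752564 -60.82567535  22.        ]
[520.20120596 157.84279582  35.        ] [727.03317493 132.83653976  10.        ] [760.54931302 149.24634849  10.        ] [811.58275718 173.03634682  10.        ]
```

Emit:
play_rows(
  rows=[
    {"dp": [0.9,0.06,0],"turn": [0,0,0],"fingers": 0},
    {"dp": [0.9,0.06,0],"turn": [0,0,0],"fingers": 0},
    {"dp": [0.9,0.06,0],"turn": [0,0,0],"fingers": 0},
    {"dp": [0.9,0.06,0],"turn": [0,0,0],"fingers": 0},
    {"dp": [0.6,0,0],"turn": [0,0,0],"fingers": 0},
  ],
)

```text
clock: 0.67
eef_pos: [634.7, 171.0, 231.2]
tcp_rot: [3.141, -0.001, 1.572]
contact_force: [-0.2, 0.0, 0.8]
opening: 1.003
grasp_force: 0.0
```

Emit:
play_rows(
  rows=[
    {"dp": [0,0,0],"turn": [0,0,0],"fingers": 0},
    {"dp": [0,0,0],"turn": [0,0,0],"fingers": 0},
    {"dp": [0,0,0],"turn": [0,0,0],"fingers": 0},
  ],
)

```text
clock: 0.92
eef_pos: [634.4, 167.5, 231.0]
tcp_rot: [-3.141, 0.001, 1.571]
contact_force: [-0.9, 0.5, -0.3]
opening: 0.998
grasp_force: 0.0
```

```bash
python3 - <<'E'
from h import *
w=grab('wrist','w2.png');print(r.sense()['eef_pos'],proj(w,(635,206,89)),proj(w,(635,206,30)))
E
```

```text
[634.49696372 166.95814093 231.11599327] (np.float64(279.4519388603436), np.float64(152.46605340142105)) (np.float64(279.33540444957214), np.float64(146.15215640751688))
```

View pics/w2.png

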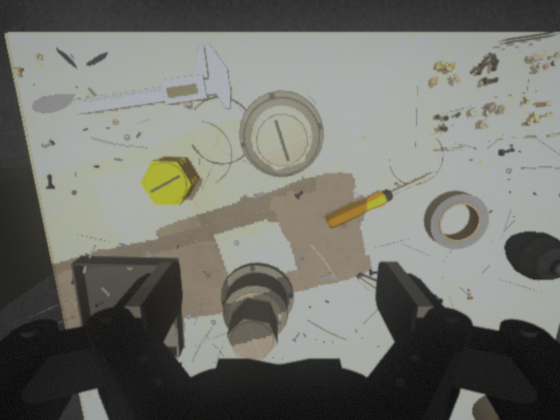

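The wrist view shows the engraved nut at about (281,140), with its line running from (275,122) to (287,160). The yellow decoy is at (170,182).

```bash
python3 - <<'E'
from h import *
w=grab('wrist');g=cv2.cvtColor(w['pixels'],cv2.COLOR_RGB2GRAY)
c=g[85:185,230:335];cl=cv2.createCLAHE(4,(3,3)).apply(c);cv2.imwrite('pics/c2.png',cv2.resize(cl,None,fx=5.5,fy=5.5,interpolation=2))
# dark line inside the top
m=np.zeros_like(g);cv2.circle(m,(281,141),23,255,-1)
med=np.median(g[m>0]);b=((g<med-40)&(m>0)).astype(np.uint8)
n,l,st,ce=cv2.connectedComponentsWithStats(b)
for i in range(1,n):
    if st[i,4]>25:
        ys,xs=np.where(l==i);P=np.array([onz(w,x,y,89)[:2] for x,y in zip(xs,ys)])
        u,s,v=np.linalg.svd(P-P.mean(0));t=(P-P.mean(0))@v[0]
        print(st[i],ce[i],P.mean(0),P.mean(0)+v[0]*(t.max()+t.min())/2,np.ptp(t),np.degrees(np.arctan2(v[0][1],v[0][0])))
E
```

```text
[275 120  14  40 102] [281.5        139.96078431] [636.90675054 215.98455367] [636.85134102 216.1563992 ] 34.40570066535579 -72.12870911600127
```

View pics/c2.png

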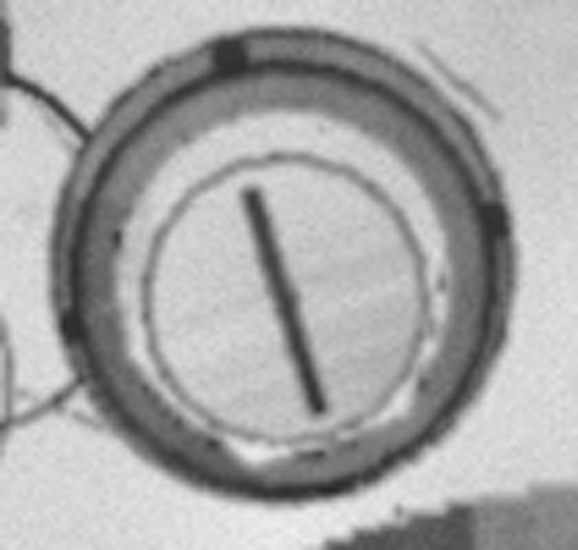

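Emit:
play_rows(
  rows=[
    {"dp": [0.6,0.03,0],"turn": [0,0,0],"fingers": 0},
    {"dp": [0.6,0.03,0],"turn": [0,0,0],"fingers": 0},
    {"dp": [0,0,0.4],"turn": [0,0,-1],"fingers": 0},
    {"dp": [0,0,0.4],"turn": [0,0,-1],"fingers": 0},
    {"dp": [0,0,0.4],"turn": [0,0,-1],"fingers": 0},
  ],
)

```text
clock: 1.43
eef_pos: [637.3, 215.1, 183.1]
tcp_rot: [3.141, 0.0, 1.889]
contact_force: [-0.2, -0.1, 0.7]
opening: 1.002
grasp_force: 0.0
```

Emit:
play_rows(
  rows=[
    {"dp": [0,0,0.4],"turn": [0,0,-1],"fingers": 0},
    {"dp": [0,0,0.4],"turn": [0,0,-1],"fingers": 0},
    {"dp": [0,0,0.4],"turn": [0,0,-1],"fingers": 0},
    {"dp": [0,0,0],"turn": [0,0,-1],"fingers": 0},
    {"dp": [0,0,0],"turn": [0,0,-1],"fingers": 0},
  ],
)

```text
clock: 1.85
eef_pos: [636.5, 214.2, 133.9]
tcp_rot: [-3.139, -0.001, 2.412]
contact_force: [-0.0, 1.1, -0.2]
opening: 1.0
grasp_force: 0.0
```

Emit:
play_rows(
  rows=[
    {"dp": [0,0,0],"turn": [0,0,0],"fingers": 0},
    {"dp": [0,0,0],"turn": [0,0,0],"fingers": 0},
    {"dp": [0,0,0],"turn": [0,0,0],"fingers": 0},
  ],
)

```text
clock: 2.1
eef_pos: [637.3, 215.3, 135.6]
tcp_rot: [3.141, 0.0, 2.404]
contact_force: [-0.1, -0.5, 0.2]
opening: 1.004
grasp_force: 0.0
```

```bash
cat > line.py <<'E'
from h import *
def line(w,c,zt,thr=40,R=40):
    g=cv2.cvtColor(w['pixels'],cv2.COLOR_RGB2GRAY);u,v0=proj(w,(*c,zt))
    m=np.zeros_like(g);cv2.circle(m,(int(u),int(v0)),R,255,-1)
    med=np.median(g[m>0]);b=((g<med-thr)&(m>0)).astype(np.uint8)
    n,l,st,ce=cv2.connectedComponentsWithStats(b)
    print('proj',u,v0,'med',med)
    for i in range(1,n):
        if st[i,4]>60:
            ys,xs=np.where(l==i);P=np.array([onz(w,x,y,zt)[:2] for x,y in zip(xs,ys)])
            u_,s,v=np.linalg.svd(P-P.mean(0),full_matrices=False);t=(P-P.mean(0))@v[0]
            print(st[i],ce[i],P.mean(0)+v[0]*(t.max()+t.min())/2,np.ptp(t),np.degrees(np.arctan2(v[0][1],v[0][0])))
E
python3 - <<'E'
from line import *
w=grab('wrist','w3.png');s=r.sense();print(s['eef_pos'],s['tcp_rot'],s['qpos'])
line(w,(637,216),89)
E
```

```text
[637.2608087  215.47389062 135.59630951] [3.14122670e+00 2.69256947e-04 2.40505096e+00] [ 3.23855752e-01  5.19747689e-01  1.60244652e+00 -6.59536268e-05
  1.01894760e+00 -5.10364371e-01]
proj 279.1018468327627 232.22494785088227 med 108.0
```

View pics/w3.png

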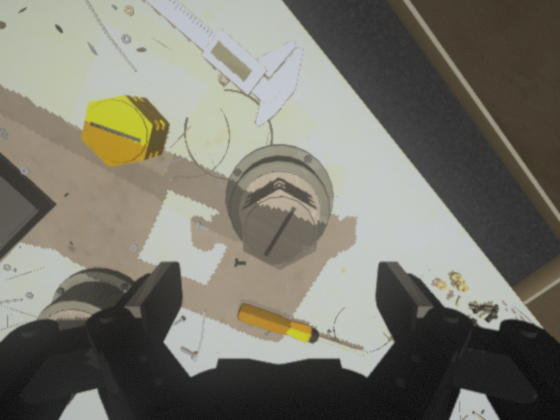

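The nut top is now shaded at about (280,230), with its line running from (295,208) to (266,254). I'll remeasure with a lower threshold.

```bash
python3 - <<'E'
from line import *
w=grab('wrist')
for t in(22,30):line(w,(637,216),89,t,34)
# silhouette side: vertical flank edges of top hex at mid row
g=cv2.cvtColor(w['pixels'],cv2.COLOR_RGB2GRAY)
for v in (225,232,240): print(v,g[v,234:330].tolist())
E
```

```text
proj 278.9156781428567 232.45377643964164 med 107.0
[264 213  28  43 174] [277.74137931 233.83908046] [637.23709235 214.7017326 ] 31.40329995734929 -72.00231145957395
proj 278.9156781428567 232.45377643964164 med 107.0
[265 214  26  41 121] [277.51239669 234.28099174] [637.3391759  214.45560788] 30.251980911061885 -72.0285805908851
225 [93, 92, 91, 93, 94, 92, 92, 100, 106, 108, 100, 104, 106, 107, 109, 110, 108, 107, 110, 109, 111, 109, 111, 110, 110, 111, 109, 109, 109, 109, 108, 108, 108, 105, 106, 107, 107, 106, 106, 105, 105, 105, 105, 107, 107, 105, 99, 83, 74, 72, 72, 81, 96, 102, 107, 103, 104, 106, 104, 103, 106, 107, 107, 107, 107, 108, 105, 107, 107, 107, 107, 109, 108, 110, 108, 108, 111, 115, 131, 139, 117, 115, 113, 106, 102, 103, 102, 104, 102, 102, 102, 105, 117, 140, 148, 150]
232 [133, 117, 101, 95, 94, 94, 93, 96, 105, 108, 102, 107, 109, 108, 108, 107, 109, 107, 106, 104, 105, 107, 105, 106, 107, 107, 107, 107, 107, 107, 107, 106, 108, 107, 108, 108, 109, 109, 109, 108, 106, 107, 96, 79, 73, 71, 72, 82, 98, 104, 105, 107, 106, 104, 104, 105, 106, 105, 106, 105, 106, 105, 107, 106, 107, 106, 106, 106, 107, 105, 104, 109, 105, 107, 106, 107, 107, 107, 108, 106, 102, 108, 108, 104, 105, 102, 101, 101, 106, 123, 143, 149, 151, 152, 152, 152]
240 [150, 145, 140, 139, 141, 138, 127, 112, 108, 110, 108, 107, 108, 107, 107, 106, 107, 106, 106, 106, 104, 104, 103, 106, 104, 106, 106, 108, 108, 108, 106, 106, 106, 104, 104, 105, 102, 93, 80, 74, 71, 72, 81, 95, 103, 108, 107, 104, 106, 107, 109, 109, 108, 109, 108, 107, 108, 108, 106, 106, 105, 105, 107, 107, 106, 106, 103, 105, 105, 105, 106, 108, 106, 108, 109, 107, 108, 106, 104, 107, 110, 112, 112, 126, 141, 148, 148, 152, 153, 151, 151, 153, 152, 151, 153, 152]
```

Emit:
play_rows(
  rows=[
    {"dp": [0,0,0.45],"turn": [0,0,0],"fingers": 0},
    {"dp": [0,0,0.45],"turn": [0,0,0],"fingers": 0},
    {"dp": [0,0,0.45],"turn": [0,0,0],"fingers": 0},
    {"dp": [0,0,0.4],"turn": [0,0,0],"fingers": 0},
    {"dp": [0,0,0.2],"turn": [0,0,0],"fingers": 0},
  ],
)

```text
clock: 2.62
eef_pos: [636.0, 215.6, 55.4]
tcp_rot: [-3.14, -0.001, 2.407]
contact_force: [-1.0, 0.1, 0.2]
opening: 1.004
grasp_force: 0.0
```

Emit:
play_rows(
  rows=[
    {"dp": [0,0,0],"turn": [0,0,0],"fingers": 0.35},
    {"dp": [0,0,0],"turn": [0,0,0],"fingers": 0.35},
    {"dp": [0,0,0],"turn": [0,0,0],"fingers": 0.35},
    {"dp": [0,0,0],"turn": [0,0,0],"fingers": 0.35},
    {"dp": [0,0,0],"turn": [0,0,0],"fingers": 0.35},
  ],
  force=25,
)

```text
clock: 3.03
eef_pos: [637.6, 216.2, 58.4]
tcp_rot: [3.14, 0.001, 2.408]
contact_force: [0.2, -0.3, 0.0]
opening: 0.649
grasp_force: 0.0
```

Emit:
play_rows(
  rows=[
    {"dp": [0,0,0],"turn": [0,0,0],"fingers": 0.41},
    {"dp": [0,0,0],"turn": [0,0,0],"fingers": 0.43},
    {"dp": [0,0,0],"turn": [0,0,0],"fingers": 0.44},
    {"dp": [0,0,0],"turn": [0,0,0],"fingers": 0.45},
    {"dp": [0,0,0],"turn": [0,0,0],"fingers": 0.46},
  ],
  force=25,
)

```text
clock: 3.45
eef_pos: [637.1, 216.1, 57.4]
tcp_rot: [3.141, 0.0, 2.408]
contact_force: [0.6, -0.4, -0.0]
opening: 0.54
grasp_force: 0.1
```

Emit:
play_rows(
  rows=[
    {"dp": [0,0,0],"turn": [0,0,0],"fingers": 0.48},
    {"dp": [0,0,0],"turn": [0,0,0],"fingers": 0.5},
    {"dp": [0,0,0],"turn": [0,0,0],"fingers": 0.55},
  ],
  force=25,
)

```text
clock: 3.7
eef_pos: [637.2, 216.1, 57.5]
tcp_rot: [3.141, 0.0, 2.409]
contact_force: [-1.2, 1.0, 2.5]
opening: 0.532
grasp_force: 25.9
```

Emit:
play_rows(
  rows=[
    {"dp": [0,0,0],"turn": [0,0,0],"fingers": 0.6},
    {"dp": [0,0,0],"turn": [0,0,0],"fingers": 0.6},
    {"dp": [0,0,-0.004],"turn": [0,0,0.5],"fingers": 0.6},
    {"dp": [0,0,-0.004],"turn": [0,0,0.5],"fingers": 0.6},
    {"dp": [0,0,-0.004],"turn": [0,0,0.5],"fingers": 0.6},
  ],
  force=45,
)

```text
clock: 4.12
eef_pos: [637.2, 216.0, 58.0]
tcp_rot: [3.141, 0.0, 2.249]
contact_force: [0.4, -1.3, 2.7]
opening: 0.529
grasp_force: 51.3
```

```bash
cat > s.py <<'E'
from rig import r
import numpy as np
s=r.sense();print(np.round(s['eef_pos'],2),np.round(s['tcp_rot'],3),'F',np.round(s['contact_force'],1),'T',np.round(s['wrist_torque'],2),s['opening'],s['grasp_force'],'q6',s['qpos'][5])
E
python3 s.py
```

```text
[637.25 216.03  57.97] [3.141 0.    2.249] F [ 0.4 -1.3  2.7] T [ 0.03 -0.04  0.04] 0.5289843687012267 51.280701756477356 q6 -0.35350755452158605
```

Emit:
play_rows(
  rows=[
    {"dp": [0,0,-0.004],"turn": [0,0,0.5],"fingers": 0.6},
    {"dp": [0,0,-0.004],"turn": [0,0,0.5],"fingers": 0.6},
    {"dp": [0,0,-0.004],"turn": [0,0,0.5],"fingers": 0.6},
    {"dp": [0,0,-0.004],"turn": [0,0,0.5],"fingers": 0.6},
    {"dp": [0,0,0],"turn": [0,0,0],"fingers": 0.6},
  ],
)

```text
clock: 4.53
eef_pos: [637.5, 216.0, 58.6]
tcp_rot: [3.141, 0.0, 2.04]
contact_force: [1.4, -0.2, 3.2]
opening: 0.528
grasp_force: 51.1
```

```bash
python3 s.py
```

```text
[637.47 216.02  58.56] [3.141 0.    2.04 ] F [ 1.4 -0.2  3.2] T [ 0.01 -0.16 -0.04] 0.5279305218656551 51.05029821395874 q6 -0.14425978184933916
```

Emit:
play_rows(
  rows=[
    {"dp": [0,0,-0.004],"turn": [0,0,0.5],"fingers": 0.6},
    {"dp": [0,0,-0.004],"turn": [0,0,0.5],"fingers": 0.6},
    {"dp": [0,0,-0.004],"turn": [0,0,0.5],"fingers": 0.6},
    {"dp": [0,0,0],"turn": [0,0,0],"fingers": 0.6},
  ],
)

```text
clock: 4.87
eef_pos: [637.5, 215.9, 59.0]
tcp_rot: [3.141, 0.0, 1.884]
contact_force: [2.6, -0.9, 1.9]
opening: 0.535
grasp_force: 51.0
```

```bash
python3 s.py
```

```text
[637.52 215.94  58.99] [3.141 0.    1.884] F [ 2.6 -0.9  1.9] T [-0.08 -0.35  0.06] 0.5345927321617763 51.028279066085815 q6 0.011150882576037894
```

```bash
python3 - <<'E'
from h import *
a=grab('scene')['pixels'];w=grab('wrist')['pixels']
A=cv2.resize(a[130:220,200:300],(400,400),interpolation=2);B=cv2.resize(w[200:320,210:350],(400,400),interpolation=2)
cv2.imwrite('pics/c4.png',cv2.cvtColor(np.hstack([A,B]),cv2.COLOR_RGB2BGR))
E
```

```text
(no output)
```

View pics/c4.png

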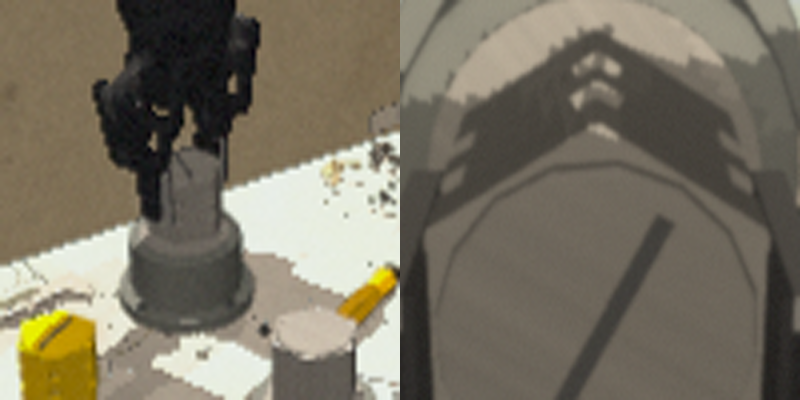

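The nut is turning with the gripper: its line in the wrist view is still about 30° from the finger axis. I'll continue in small checked steps.

Emit:
play_rows(
  rows=[
    {"dp": [0,0,-0.004],"turn": [0,0,0.5],"fingers": 0.6},
    {"dp": [0,0,-0.004],"turn": [0,0,0.5],"fingers": 0.6},
    {"dp": [0,0,0],"turn": [0,0,0],"fingers": 0.6},
  ],
)

```text
clock: 5.22
eef_pos: [637.4, 215.9, 59.3]
tcp_rot: [3.141, 0.0, 1.78]
contact_force: [2.7, -1.4, 2.5]
opening: 0.533
grasp_force: 51.0
```

```bash
python3 s.py
```

```text
[637.37 215.9   59.32] [3.141 0.    1.78 ] F [ 2.7 -1.4  2.5] T [-0.09 -0.45 -0.01] 0.5327234429038855 50.999431014060974 q6 0.1152833542126118
```

Emit:
play_rows(
  rows=[
    {"dp": [0,0,-0.004],"turn": [0,0,0.5],"fingers": 0.6},
    {"dp": [0,0,-0.002],"turn": [0,0,0.3],"fingers": 0.6},
    {"dp": [0,0,0],"turn": [0,0,0],"fingers": 0.6},
  ],
)

```text
clock: 5.47
eef_pos: [637.2, 215.9, 59.5]
tcp_rot: [3.141, 0.0, 1.698]
contact_force: [2.4, -1.1, 2.6]
opening: 0.534
grasp_force: 51.0
```

```bash
python3 s.py
```

```text
[637.21 215.94  59.51] [3.141 0.    1.698] F [ 2.4 -1.1  2.6] T [-0.09 -0.39  0.01] 0.5336504851783995 51.003549098968506 q6 0.19725679302888988
```

Emit:
play_rows(
  rows=[
    {"dp": [0,0,-0.004],"turn": [0,0,0.5],"fingers": 0.6},
    {"dp": [0,0,-0.003],"turn": [0,0,0.4],"fingers": 0.6},
    {"dp": [0,0,0],"turn": [0,0,0],"fingers": 0.6},
  ],
)

```text
clock: 5.72
eef_pos: [637.1, 216.0, 59.8]
tcp_rot: [3.141, 0.0, 1.604]
contact_force: [1.7, -0.5, 2.7]
opening: 0.531
grasp_force: 51.1
```

```bash
python3 s.py
```

```text
[637.06 215.96  59.83] [3.141 0.    1.604] F [ 1.7 -0.5  2.7] T [-0.1  -0.26 -0.09] 0.531450478541989 51.1125773191452 q6 0.2918705115410908
```

Emit:
play_rows(
  rows=[
    {"dp": [0,0,-0.004],"turn": [0,0,0.5],"fingers": 0.6},
    {"dp": [0,0,-0.003],"turn": [0,0,0.4],"fingers": 0.6},
    {"dp": [0,0,0],"turn": [0,0,0],"fingers": 0.6},
  ],
)

```text
clock: 5.97
eef_pos: [636.8, 216.0, 60.1]
tcp_rot: [-3.141, 0.0, 1.51]
contact_force: [0.6, -0.4, 2.9]
opening: 0.53
grasp_force: 51.2
```

```bash
python3 s.py
```

```text
[636.84 216.03  60.06] [-3.141  0.     1.51 ] F [ 0.6 -0.4  2.9] T [-0.04 -0.15 -0.05] 0.5300184267548611 51.18297457695007 q6 0.38572553434936324
```

Emit:
play_rows(
  rows=[
    {"dp": [0,0,-0.004],"turn": [0,0,0.5],"fingers": 0.6},
    {"dp": [0,0,0],"turn": [0,0,0],"fingers": 0.6},
  ],
)

```text
clock: 6.13
eef_pos: [636.8, 216.1, 60.2]
tcp_rot: [-3.141, 0.0, 1.457]
contact_force: [0.4, -1.1, 3.7]
opening: 0.531
grasp_force: 51.2
```

```bash
python3 s.py
```

```text
[636.75 216.06  60.2 ] [-3.141  0.     1.457] F [ 0.4 -1.1  3.7] T [ 0.   -0.05 -0.03] 0.5310503214229964 51.18439435958862 q6 0.4382710776854633
```

Emit:
play_rows(
  rows=[
    {"dp": [0,0,0],"turn": [0,0,0],"fingers": 0.6},
  ],
)

```text
clock: 6.22
eef_pos: [636.8, 216.1, 60.2]
tcp_rot: [-3.141, 0.0, 1.459]
contact_force: [-0.3, 0.6, 4.4]
opening: 0.531
grasp_force: 51.2
```

Emit:
play_rows(
  rows=[
    {"dp": [0,0,0],"turn": [0,0,0],"fingers": 0.6},
  ],
)

```text
clock: 6.3
eef_pos: [636.8, 216.1, 60.2]
tcp_rot: [-3.141, -0.0, 1.459]
contact_force: [-0.2, -0.8, 4.1]
opening: 0.529
grasp_force: 51.3
```

Emit:
play_rows(
  rows=[
    {"dp": [0,0,-0.005],"turn": [0,0,0],"fingers": 0.6},
    {"dp": [0,0,0],"turn": [0,0,0],"fingers": 0.6},
  ],
)

```text
clock: 6.47
eef_pos: [636.8, 216.1, 60.2]
tcp_rot: [-3.141, 0.0, 1.457]
contact_force: [-0.9, 0.5, 2.9]
opening: 0.533
grasp_force: 51.2
```

Emit:
play_rows(
  rows=[
    {"dp": [0,0,-0.004],"turn": [0,0,0.5],"fingers": 0.6},
    {"dp": [0,0,-0.003],"turn": [0,0,0.4],"fingers": 0.6},
    {"dp": [0,0,0],"turn": [0,0,0],"fingers": 0.6},
    {"dp": [0,0,0],"turn": [0,0,0],"fingers": 0.6},
  ],
)

```text
clock: 6.8
eef_pos: [636.7, 216.0, 60.5]
tcp_rot: [-3.141, 0.0, 1.363]
contact_force: [-0.7, 1.3, 3.2]
opening: 0.535
grasp_force: 51.2
```

```bash
python3 s.py
```

```text
[636.75 216.04  60.51] [-3.141  0.     1.363] F [-0.7  1.3  3.2] T [ 0.08  0.12 -0.02] 0.5349880252422369 51.182740330696106 q6 0.5322660178539623
```

Emit:
play_rows(
  rows=[
    {"dp": [0,0,-0.004],"turn": [0,0,0.5],"fingers": 0.6},
    {"dp": [0,0,-0.003],"turn": [0,0,0.3],"fingers": 0.6},
    {"dp": [0,0,0],"turn": [0,0,0],"fingers": 0.6},
    {"dp": [0,0,0],"turn": [0,0,0],"fingers": 0.6},
  ],
)

```text
clock: 7.13
eef_pos: [636.8, 216.0, 60.8]
tcp_rot: [-3.141, 0.0, 1.28]
contact_force: [-1.3, 0.4, 1.7]
opening: 0.529
grasp_force: 51.1
```

```bash
python3 s.py
```

```text
[636.82 215.96  60.79] [-3.141  0.     1.28 ] F [-1.3  0.4  1.7] T [ 0.07  0.08 -0.  ] 0.5294737799870248 51.13514006137848 q6 0.6156930104010879
```

Emit:
play_rows(
  rows=[
    {"dp": [0,0,-0.003],"turn": [0,0,0.5],"fingers": 0.6},
    {"dp": [0,0,-0.002],"turn": [0,0,0.3],"fingers": 0.6},
    {"dp": [0,0,0],"turn": [0,0,0],"fingers": 0.6},
    {"dp": [0,0,0],"turn": [0,0,0],"fingers": 0.6},
  ],
)

```text
clock: 7.47
eef_pos: [636.9, 215.9, 61.0]
tcp_rot: [-3.141, 0.0, 1.196]
contact_force: [-0.6, 0.1, 1.4]
opening: 0.531
grasp_force: 51.1
```

```bash
python3 s.py
```

```text
[636.86 215.92  60.97] [-3.141  0.     1.196] F [-0.6  0.1  1.4] T [ 0.03  0.1  -0.04] 0.5310122943892738 51.06942415237427 q6 0.6993669325448626
```

Emit:
play_rows(
  rows=[
    {"dp": [0,0,-0.003],"turn": [0,0,0.5],"fingers": 0.6},
    {"dp": [0,0,-0.003],"turn": [0,0,0.3],"fingers": 0.6},
    {"dp": [0,0,0],"turn": [0,0,0],"fingers": 0.6},
    {"dp": [0,0,0],"turn": [0,0,0],"fingers": 0.6},
  ],
)

```text
clock: 7.8
eef_pos: [637.0, 215.8, 61.2]
tcp_rot: [3.142, 0.0, 1.112]
contact_force: [0.7, -0.7, 1.1]
opening: 0.531
grasp_force: 51.0
```

```bash
python3 s.py
```

```text
[637.   215.81  61.24] [3.142 0.    1.112] F [ 0.7 -0.7  1.1] T [-0.14 -0.09 -0.02] 0.5305153716957833 50.96783459186554 q6 0.7830814253277446
```

Emit:
play_rows(
  rows=[
    {"dp": [0,0,-0.003],"turn": [0,0,0.5],"fingers": 0.6},
    {"dp": [0,0,-0.002],"turn": [0,0,0.3],"fingers": 0.6},
    {"dp": [0,0,0],"turn": [0,0,0],"fingers": 0.6},
    {"dp": [0,0,0],"turn": [0,0,0],"fingers": 0.6},
  ],
)

```text
clock: 8.13
eef_pos: [637.0, 215.8, 61.5]
tcp_rot: [3.142, 0.0, 1.029]
contact_force: [0.5, -2.1, 0.2]
opening: 0.53
grasp_force: 51.0
```

```bash
python3 s.py
```

```text
[637.03 215.77  61.47] [3.142 0.    1.029] F [ 0.5 -2.1  0.2] T [-0.29 -0.09  0.01] 0.5300436969509114 50.95197558403015 q6 0.8668144636854838
```

Emit:
play_rows(
  rows=[
    {"dp": [0,0,-0.003],"turn": [0,0,0.5],"fingers": 0.6},
    {"dp": [0,0,-0.003],"turn": [0,0,0.3],"fingers": 0.6},
    {"dp": [0,0,0],"turn": [0,0,0],"fingers": 0.6},
    {"dp": [0,0,0],"turn": [0,0,0],"fingers": 0.6},
  ],
)

```text
clock: 8.47
eef_pos: [637.0, 215.8, 61.8]
tcp_rot: [3.141, 0.0, 0.945]
contact_force: [0.8, -1.9, 2.1]
opening: 0.532
grasp_force: 51.0
```

```bash
python3 s.py
```

```text
[637.05 215.84  61.78] [3.141 0.    0.945] F [ 0.8 -1.9  2.1] T [-0.36 -0.12  0.02] 0.5323683481730415 50.974109172821045 q6 0.9506168543653463
```

Emit:
play_rows(
  rows=[
    {"dp": [0,0,0],"turn": [0,0,0],"fingers": 0.6},
    {"dp": [0,0,0],"turn": [0,0,0],"fingers": 0.6},
  ],
)

```text
clock: 8.63
eef_pos: [637.0, 215.9, 61.8]
tcp_rot: [3.141, 0.0, 0.944]
contact_force: [0.7, -2.8, 2.0]
opening: 0.529
grasp_force: 51.0
```

Emit:
play_rows(
  rows=[
    {"dp": [0,0,-0.01],"turn": [0,0,0],"fingers": 0.6},
    {"dp": [0,0,0],"turn": [0,0,0],"fingers": 0.6},
    {"dp": [0,0,0],"turn": [0,0,0],"fingers": 0.6},
  ],
)

```text
clock: 8.88
eef_pos: [637.0, 215.9, 61.9]
tcp_rot: [3.142, 0.0, 0.943]
contact_force: [2.5, -2.9, -2.9]
opening: 0.529
grasp_force: 50.5
```

```bash
python3 s.py
```

```text
[637.   215.89  61.91] [3.142 0.    0.943] F [ 2.5 -2.9 -2.9] T [-0.41 -0.39 -0.01] 0.5287020768540245 50.46561241149902 q6 0.9526457244101425
```

Emit:
play_rows(
  rows=[
    {"dp": [0,0,0],"turn": [0,0,0.5],"fingers": 0.6},
    {"dp": [0,0,0],"turn": [0,0,0.3],"fingers": 0.6},
    {"dp": [0,0,0],"turn": [0,0,0],"fingers": 0.6},
    {"dp": [0,0,0],"turn": [0,0,0],"fingers": 0.6},
  ],
)

```text
clock: 9.22
eef_pos: [636.9, 216.1, 62.2]
tcp_rot: [-3.141, 0.0, 0.86]
contact_force: [-0.4, -1.5, -1.2]
opening: 0.535
grasp_force: 50.8
```

```bash
python3 s.py
```

```text
[636.9  216.08  62.24] [-3.141  0.     0.86 ] F [-0.4 -1.5 -1.2] T [-0.19 -0.11  0.03] 0.5353070626771188 50.756624937057495 q6 1.0355563490127218
```

Emit:
play_rows(
  rows=[
    {"dp": [0,0,-0.003],"turn": [0,0,0.5],"fingers": 0.6},
    {"dp": [0,0,-0.002],"turn": [0,0,0.3],"fingers": 0.6},
    {"dp": [0,0,0],"turn": [0,0,0],"fingers": 0.6},
    {"dp": [0,0,0],"turn": [0,0,0],"fingers": 0.6},
  ],
)

```text
clock: 9.55
eef_pos: [636.9, 216.2, 62.6]
tcp_rot: [-3.141, -0.0, 0.777]
contact_force: [-0.9, -1.6, 2.5]
opening: 0.529
grasp_force: 51.0
```

```bash
python3 s.py
```

```text
[636.86 216.22  62.61] [-3.141 -0.     0.777] F [-0.9 -1.6  2.5] T [-0.12  0.18  0.02] 0.5288005324064572 51.041868925094604 q6 1.118667557630536
```

Emit:
play_rows(
  rows=[
    {"dp": [0,0,-0.01],"turn": [0,0,0],"fingers": 0.6},
    {"dp": [0,0,0],"turn": [0,0,0],"fingers": 0.6},
    {"dp": [0,0,0],"turn": [0,0,0],"fingers": 0.6},
  ],
)

```text
clock: 9.8
eef_pos: [636.9, 216.2, 62.8]
tcp_rot: [-3.141, -0.0, 0.776]
contact_force: [-2.0, 0.9, 1.0]
opening: 0.529
grasp_force: 51.0
```

```bash
python3 s.py
```

```text
[636.87 216.18  62.82] [-3.141 -0.     0.776] F [-2.   0.9  1. ] T [0.03 0.18 0.04] 0.5285777972877236 51.03425860404968 q6 1.1198398267518883
```

Emit:
play_rows(
  rows=[
    {"dp": [0,0,-0.01],"turn": [0,0,0],"fingers": 0.6},
    {"dp": [0,0,0],"turn": [0,0,0],"fingers": 0.6},
    {"dp": [0,0,0],"turn": [0,0,0],"fingers": 0.6},
  ],
)

```text
clock: 10.05
eef_pos: [636.9, 216.2, 63.5]
tcp_rot: [-3.141, -0.0, 0.775]
contact_force: [-2.2, 1.1, 4.2]
opening: 0.533
grasp_force: 51.4
```

```bash
python3 s.py
```

```text
[636.92 216.17  63.46] [-3.141 -0.     0.775] F [-2.2  1.1  4.2] T [ 0.15  0.38 -0.06] 0.5332858163073917 51.43433332443237 q6 1.1204578190032133
```

It rose freely and the upward push increased, so the nut is off the thread. I'll lift gently and confirm.

Emit:
play_rows(
  rows=[
    {"dp": [0,0,-0.02],"turn": [0,0,0],"fingers": 0.6},
    {"dp": [0,0,0],"turn": [0,0,0],"fingers": 0.6},
    {"dp": [0,0,0],"turn": [0,0,0],"fingers": 0.6},
  ],
)

```text
clock: 10.3
eef_pos: [637.0, 216.2, 64.2]
tcp_rot: [-3.141, -0.0, 0.775]
contact_force: [-3.2, 1.9, 4.6]
opening: 0.528
grasp_force: 51.5
```

```bash
python3 s.py
```

```text
[636.95 216.16  64.24] [-3.141 -0.     0.775] F [-3.2  1.9  4.6] T [ 0.19  0.44 -0.01] 0.527882860916704 51.45210921764374 q6 1.1205730710091595
```

Emit:
play_rows(
  rows=[
    {"dp": [0,0,-0.05],"turn": [0,0,0],"fingers": 0.6},
    {"dp": [0,0,-0.08],"turn": [0,0,0],"fingers": 0.6},
    {"dp": [0,0,-0.1],"turn": [0,0,0],"fingers": 0.6},
  ],
)

```text
clock: 10.55
eef_pos: [636.8, 215.7, 72.9]
tcp_rot: [3.142, 0.001, 0.775]
contact_force: [-0.5, -0.2, -1.8]
opening: 0.528
grasp_force: 50.6
```

Emit:
play_rows(
  rows=[
    {"dp": [0,0,-0.2],"turn": [0,0,0],"fingers": 0.6},
    {"dp": [0,0,-0.3],"turn": [0,0,0],"fingers": 0.6},
    {"dp": [0,0,-0.4],"turn": [0,0,0],"fingers": 0.6},
    {"dp": [0,0,-0.5],"turn": [0,0,0],"fingers": 0.6},
    {"dp": [0,0,-0.5],"turn": [0,0,0],"fingers": 0.6},
  ],
)

```text
clock: 10.97
eef_pos: [637.0, 215.8, 150.7]
tcp_rot: [3.141, 0.0, 0.775]
contact_force: [-0.0, 1.1, -1.4]
opening: 0.532
grasp_force: 50.6
```

Emit:
play_rows(
  rows=[
    {"dp": [0,0,-0.4],"turn": [0,0,0],"fingers": 0.6},
    {"dp": [0,0,0],"turn": [0,0,0],"fingers": 0.6},
    {"dp": [0,0,0],"turn": [0,0,0],"fingers": 0.6},
  ],
)

```text
clock: 11.22
eef_pos: [637.7, 216.1, 166.6]
tcp_rot: [3.14, -0.002, 0.775]
contact_force: [0.2, -1.1, -2.5]
opening: 0.528
grasp_force: 50.7
```

```bash
python3 s.py; python3 - <<'E'
from h import *
a=grab('scene')['pixels'];w=grab('wrist')['pixels']
A=cv2.resize(a[110:290,160:320],(400,400),interpolation=2);B=cv2.resize(w,(400,400),interpolation=2)
cv2.imwrite('pics/c5.png',cv2.cvtColor(np.hstack([A,B]),cv2.COLOR_RGB2BGR))
E
```

```text
[637.68 216.1  166.62] [ 3.14e+00 -2.00e-03  7.75e-01] F [ 0.2 -1.1 -2.5] T [0.02 0.   0.02] 0.5281230944515287 50.69786310195923 q6 1.1205704611261085
```

View pics/c5.png

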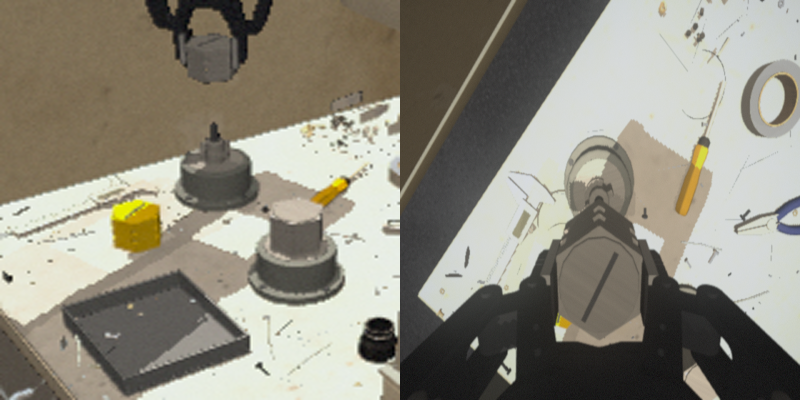

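The nut is held clear; the bare neck and pin are visible, and the plain nut is untouched. Tray rim corners in the crop are at (63,315), (178,270) and (248,340).

```bash
python3 - <<'E'
from h import *
f=grab('scene')
for p in [(185.2,251.9),(231.2,231.6),(259.2,263.2)]:print(onz(f,*p,22))
E
```

```text
[385.82224004  50.64556769  22.        ]
[507.25766805  62.10381275  22.        ]
[500.47447938 -72.49332714  22.        ]
```

Emit:
play_rows(
  rows=[
    {"dp": [-0.7,0.06,0],"turn": [0,0,0],"fingers": 0.6},
    {"dp": [-0.9,0.075,0],"turn": [0,0,0],"fingers": 0.6},
    {"dp": [-0.9,0.075,0],"turn": [0,0,0],"fingers": 0.6},
    {"dp": [-0.9,0.075,0],"turn": [0,0,0],"fingers": 0.6},
    {"dp": [-0.9,0.075,0],"turn": [0,0,0],"fingers": 0.6},
  ],
)

```text
clock: 11.78
eef_pos: [522.1, 84.2, 163.9]
tcp_rot: [-3.14, 0.002, 0.775]
contact_force: [0.2, -0.6, -2.0]
opening: 0.532
grasp_force: 50.6
```

Emit:
play_rows(
  rows=[
    {"dp": [-0.9,0.075,0],"turn": [0,0,0],"fingers": 0.6},
    {"dp": [-0.9,0.075,0],"turn": [0,0,0],"fingers": 0.6},
    {"dp": [-0.6,0.05,0],"turn": [0,0,0],"fingers": 0.6},
    {"dp": [-0.3,0.025,0],"turn": [0,0,0],"fingers": 0.6},
    {"dp": [0,0,0],"turn": [0,0,0],"fingers": 0.6},
  ],
)

```text
clock: 12.2
eef_pos: [451.1, 2.0, 164.5]
tcp_rot: [-3.14, 0.002, 0.773]
contact_force: [0.1, 0.1, -1.8]
opening: 0.532
grasp_force: 50.6
```

Emit:
play_rows(
  rows=[
    {"dp": [0,0,0.7],"turn": [0,0,0],"fingers": 0.6},
    {"dp": [0,0,0.7],"turn": [0,0,0],"fingers": 0.6},
    {"dp": [0,0,0.5],"turn": [0,0,0],"fingers": 0.6},
    {"dp": [0,0,0],"turn": [0,0,0],"fingers": 0.6},
    {"dp": [0,0,0],"turn": [0,0,0],"fingers": 0.6},
  ],
)

```text
clock: 12.62
eef_pos: [453.2, 4.0, 88.4]
tcp_rot: [-3.14, 0.002, 0.775]
contact_force: [-0.1, 0.3, -1.6]
opening: 0.535
grasp_force: 50.5
```

```bash
python3 s.py; python3 - <<'E'
from h import *
a=grab('scene')['pixels'];w=grab('wrist')['pixels']
A=cv2.resize(a[170:310,150:290],(400,400),interpolation=2);B=cv2.resize(w,(400,400),interpolation=2)
cv2.imwrite('pics/c6.png',cv2.cvtColor(np.hstack([A,B]),cv2.COLOR_RGB2BGR))
E
```

```text
[453.21   3.95  88.39] [-3.14e+00  2.00e-03  7.75e-01] F [-0.1  0.3 -1.6] T [-0.03 -0.03  0.01] 0.5350297899355237 50.49039423465729 q6 0.8005560842837045
```

View pics/c6.png

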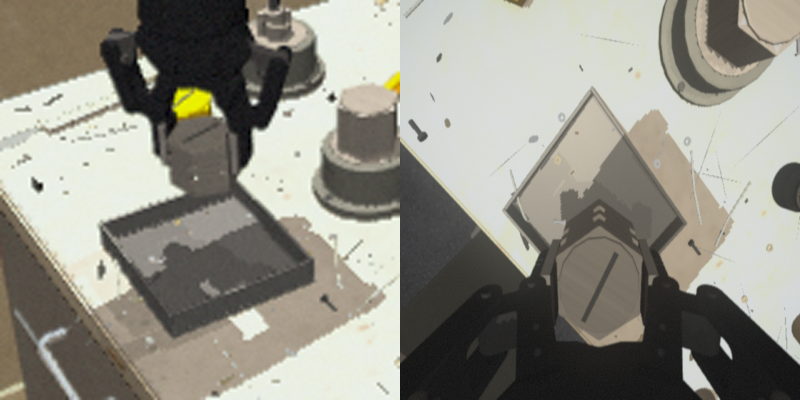

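The nut hangs above the tray; rim corners in the wrist half are at (593,88), (503,208) and (686,220). I'll compute the tray centre from them.

```bash
python3 - <<'E'
from h import *
f=grab('wrist');q=[onz(f,*p,22) for p in [(270.2,92.4),(144.2,218.4),(400.4,231)]]
print(np.round(q,1),(q[1]+q[2])/2,[np.linalg.norm(q[0]-q[i]) for i in(1,2)])
E
```

```text
[[510.1  65.3  22. ]
 [393.3  70.2  22. ]
 [508.1 -59.8  22. ]] [450.66516946   5.19690437  22.        ] [np.float64(116.93074700046286), np.float64(125.18871210768415)]
```

Emit:
play_rows(
  rows=[
    {"dp": [0,0,0.5],"turn": [0,0,0],"fingers": 0.6},
    {"dp": [0,0,0.5],"turn": [0,0,0],"fingers": 0.6},
    {"dp": [0,0,0.4],"turn": [0,0,0],"fingers": 0.6},
    {"dp": [0,0,0.2],"turn": [0,0,0],"fingers": 0.6},
    {"dp": [0,0,0.05],"turn": [0,0,0],"fingers": 0.6},
  ],
)

```text
clock: 13.18
eef_pos: [453.4, 3.5, 23.0]
tcp_rot: [-3.141, 0.0, 0.775]
contact_force: [-0.3, 0.2, -2.1]
opening: 0.531
grasp_force: 50.7
```

Emit:
play_rows(
  rows=[
    {"dp": [0,0,0],"turn": [0,0,0],"fingers": 0.6},
    {"dp": [0,0,0],"turn": [0,0,0],"fingers": 0.6},
    {"dp": [0,0,0],"turn": [0,0,0],"fingers": 0.6},
  ],
)

```text
clock: 13.43
eef_pos: [454.2, 3.4, 24.2]
tcp_rot: [3.14, -0.001, 0.775]
contact_force: [-0.6, 0.4, -2.2]
opening: 0.53
grasp_force: 50.7
```

Emit:
play_rows(
  rows=[
    {"dp": [0,0,0.03],"turn": [0,0,0],"fingers": 0.6},
    {"dp": [0,0,0.03],"turn": [0,0,0],"fingers": 0.6},
    {"dp": [0,0,0],"turn": [0,0,0],"fingers": 0.6},
  ],
)

```text
clock: 13.68
eef_pos: [453.5, 3.4, 21.0]
tcp_rot: [3.141, -0.0, 0.775]
contact_force: [-0.5, 0.2, -2.2]
opening: 0.535
grasp_force: 50.7
```

Emit:
play_rows(
  rows=[
    {"dp": [0,0,0.02],"turn": [0,0,0],"fingers": 0.6},
    {"dp": [0,0,0.02],"turn": [0,0,0],"fingers": 0.6},
    {"dp": [0,0,0],"turn": [0,0,0],"fingers": 0.6},
  ],
)

```text
clock: 13.93
eef_pos: [453.3, 3.4, 19.1]
tcp_rot: [-3.141, 0.0, 0.775]
contact_force: [-0.4, 0.1, -0.8]
opening: 0.532
grasp_force: 50.7
```

Emit:
play_rows(
  rows=[
    {"dp": [0,0,0.02],"turn": [0,0,0],"fingers": 0.6},
    {"dp": [0,0,0.02],"turn": [0,0,0],"fingers": 0.6},
    {"dp": [0,0,0],"turn": [0,0,0],"fingers": 0.6},
  ],
)

```text
clock: 14.18
eef_pos: [453.2, 3.4, 17.4]
tcp_rot: [-3.141, 0.0, 0.775]
contact_force: [-0.5, -0.8, -1.7]
opening: 0.531
grasp_force: 50.7
```

Emit:
play_rows(
  rows=[
    {"dp": [0,0,0.02],"turn": [0,0,0],"fingers": 0.6},
    {"dp": [0,0,0.02],"turn": [0,0,0],"fingers": 0.6},
    {"dp": [0,0,0],"turn": [0,0,0],"fingers": 0.6},
  ],
)

```text
clock: 14.43
eef_pos: [453.2, 3.4, 15.9]
tcp_rot: [-3.141, 0.0, 0.775]
contact_force: [0.7, 0.4, -1.2]
opening: 0.529
grasp_force: 50.7
```

Emit:
play_rows(
  rows=[
    {"dp": [0,0,0.02],"turn": [0,0,0],"fingers": 0.6},
    {"dp": [0,0,0],"turn": [0,0,0],"fingers": 0.6},
    {"dp": [0,0,0],"turn": [0,0,0],"fingers": 0.6},
  ],
)

```text
clock: 14.68
eef_pos: [453.3, 3.4, 15.2]
tcp_rot: [-3.142, 0.0, 0.775]
contact_force: [0.3, -0.5, -1.2]
opening: 0.53
grasp_force: 50.7
```

Emit:
play_rows(
  rows=[
    {"dp": [0,0,0.02],"turn": [0,0,0],"fingers": 0.6},
    {"dp": [0,0,0.01],"turn": [0,0,0],"fingers": 0.6},
    {"dp": [0,0,0],"turn": [0,0,0],"fingers": 0.6},
  ],
)

```text
clock: 14.93
eef_pos: [453.2, 3.4, 13.9]
tcp_rot: [-3.142, 0.0, 0.775]
contact_force: [-0.4, -0.1, -2.5]
opening: 0.533
grasp_force: 50.7
```

Emit:
play_rows(
  rows=[
    {"dp": [0,0,0.02],"turn": [0,0,0],"fingers": 0.6},
    {"dp": [0,0,0],"turn": [0,0,0],"fingers": 0.6},
    {"dp": [0,0,0],"turn": [0,0,0],"fingers": 0.6},
  ],
)

```text
clock: 15.18
eef_pos: [453.3, 3.4, 13.2]
tcp_rot: [-3.142, 0.0, 0.775]
contact_force: [0.0, -0.1, -1.9]
opening: 0.531
grasp_force: 50.7
```

Emit:
play_rows(
  rows=[
    {"dp": [0,0,0.02],"turn": [0,0,0],"fingers": 0.6},
    {"dp": [0,0,0],"turn": [0,0,0],"fingers": 0.6},
    {"dp": [0,0,0],"turn": [0,0,0],"fingers": 0.6},
  ],
)

```text
clock: 15.43
eef_pos: [453.3, 3.4, 12.4]
tcp_rot: [-3.142, 0.0, 0.775]
contact_force: [0.5, -0.5, -1.9]
opening: 0.527
grasp_force: 50.7
```

Emit:
play_rows(
  rows=[
    {"dp": [0,0,0.02],"turn": [0,0,0],"fingers": 0.6},
    {"dp": [0,0,0],"turn": [0,0,0],"fingers": 0.6},
    {"dp": [0,0,0],"turn": [0,0,0],"fingers": 0.6},
  ],
)

```text
clock: 15.68
eef_pos: [453.4, 3.4, 11.8]
tcp_rot: [3.141, -0.0, 0.775]
contact_force: [-2.2, 0.4, 4.8]
opening: 0.531
grasp_force: 51.3
```

Emit:
play_rows(
  rows=[
    {"dp": [0,0,0.02],"turn": [0,0,0],"fingers": 0.6},
    {"dp": [0,0,0],"turn": [0,0,0],"fingers": 0.6},
    {"dp": [0,0,0],"turn": [0,0,0],"fingers": 0.6},
  ],
)

```text
clock: 15.93
eef_pos: [453.4, 3.4, 11.8]
tcp_rot: [3.141, -0.0, 0.775]
contact_force: [-6.4, 0.3, 20.4]
opening: 0.53
grasp_force: 53.5
```

Emit:
play_rows(
  rows=[
    {"dp": [0,0,0.02],"turn": [0,0,0],"fingers": 0.6},
    {"dp": [0,0,0],"turn": [0,0,0],"fingers": 0.6},
    {"dp": [0,0,0],"turn": [0,0,0],"fingers": 0.6},
  ],
)

```text
clock: 16.18
eef_pos: [453.4, 3.4, 11.7]
tcp_rot: [3.141, -0.0, 0.775]
contact_force: [-8.3, 0.4, 36.7]
opening: 0.53
grasp_force: 55.4
```

The nut is down. I'll relieve the press, then open gently.

Emit:
play_rows(
  rows=[
    {"dp": [0,0,-0.02],"turn": [0,0,0],"fingers": 0.6},
    {"dp": [0,0,-0.02],"turn": [0,0,0],"fingers": 0.6},
    {"dp": [0,0,0],"turn": [0,0,0],"fingers": 0.6},
    {"dp": [0,0,0],"turn": [0,0,0],"fingers": 0.6},
  ],
  force=30,
)

```text
clock: 16.52
eef_pos: [453.5, 3.4, 11.8]
tcp_rot: [3.141, -0.0, 0.775]
contact_force: [-2.4, 0.5, 9.2]
opening: 0.532
grasp_force: 52.0
```

Emit:
play_rows(
  rows=[
    {"dp": [0,0,0],"turn": [0,0,0],"fingers": 0.46},
    {"dp": [0,0,0],"turn": [0,0,0],"fingers": 0.44},
    {"dp": [0,0,0],"turn": [0,0,0],"fingers": 0.4},
    {"dp": [0,0,0],"turn": [0,0,0],"fingers": 0.35},
    {"dp": [0,0,0],"turn": [0,0,0],"fingers": 0.32},
  ],
)

```text
clock: 16.93
eef_pos: [453.3, 3.4, 11.5]
tcp_rot: [-3.141, 0.0, 0.775]
contact_force: [-0.2, 0.8, -0.0]
opening: 0.682
grasp_force: 0.0
```

Emit:
play_rows(
  rows=[
    {"dp": [0,0,0],"turn": [0,0,0],"fingers": 0.3},
    {"dp": [0,0,-0.1],"turn": [0,0,0],"fingers": 0.3},
    {"dp": [0,0,-0.3],"turn": [0,0,0],"fingers": 0.3},
    {"dp": [0,0,-0.6],"turn": [0,0,0],"fingers": 0.3},
    {"dp": [0,0,-0.8],"turn": [0,0,0],"fingers": 0.3},
  ],
)

```text
clock: 17.35
eef_pos: [451.7, 3.4, 83.1]
tcp_rot: [-3.139, 0.003, 0.775]
contact_force: [-0.0, 0.7, 0.7]
opening: 0.702
grasp_force: 0.0
```

Emit:
play_rows(
  rows=[
    {"dp": [0,0,-0.8],"turn": [0,0,0],"fingers": 0.3},
    {"dp": [0,0,-0.6],"turn": [0,0,0],"fingers": 0.3},
    {"dp": [0,0,0],"turn": [0,0,0],"fingers": 0.3},
    {"dp": [0,0,0],"turn": [0,0,0],"fingers": 0.3},
  ],
)

```text
clock: 17.68
eef_pos: [454.3, 3.4, 141.1]
tcp_rot: [3.139, -0.003, 0.775]
contact_force: [-0.4, 0.5, -0.2]
opening: 0.698
grasp_force: 0.0
```

```bash
python3 s.py; python3 - <<'E'
from h import *
a=grab('scene')['pixels'];w=grab('wrist')['pixels']
A=cv2.resize(a[140:310,140:320],(400,400),interpolation=2);B=cv2.resize(w,(400,400),interpolation=2)
cv2.imwrite('pics/c7.png',cv2.cvtColor(np.hstack([A,B]),cv2.COLOR_RGB2BGR))
E
```

```text
[454.34   3.37 141.13] [ 3.139e+00 -3.000e-03  7.750e-01] F [-0.4  0.5 -0.2] T [-0.04  0.    0.09] 0.6976605318015658 0.0 q6 0.7999878024569154
```

View pics/c7.png

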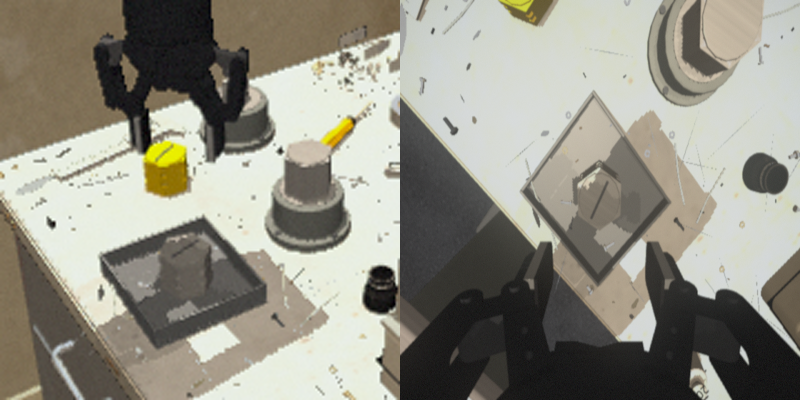

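The engraved nut stands upright near the tray centre, at about (185,265) in the left half and (600,200) in the right. The gripper is clear and everything else is undisturbed.

```bash
python3 -c "
from rig import r
print(r.sign_off())"
```

```text
the job is handed in; nothing more can be done
None
```

The engraved left-hand nut was unscrewed clockwise until it came off its thread (about 1.6 rad), lifted clear and set upright in the grey tray, and the job is handed in.

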